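# Index the clutch turntable to the yellow bolt and set its torque

## Task

Get the clutch ready for tightening its next bolt: by its red crank post, turn the flywheel turntable clockwise until the yellow bolt stands at the red pointer and the turntable has clicked into its detent there, and turn the black torque knob so that its white line points at the yellow mark. Leave everything else on the bench where it is.

Things in the scene. Friction and masses are not known exactly. Their poses are not given: they have to be found in the camera images.
- fixture: blue indexing fixture bolted to the bench. Origin on the turntable's axis at bench height; x points to the red pointer. Plate 270 x 270 x 15 mm, with a 120 mm wide extension at -y carrying a grey console (100 x 100 mm, top 60 mm above the bench), knob axis at y = -200 mm. Pointer and brass detent roller on a tower at x = 122 to 190 mm, 54 mm high
- turntable (a joint): its angle, rad, counter-clockwise from above; 0 = yellow bolt at the pointer; stops at -0.9 and 3.0, starts 0.95 to 2.2. Dark steel flywheel 230 mm across, top 45 mm above the bench, clutch cover and bolts to 55 mm. A sprung roller drops between two rim dowels every 60 degrees and pulls it in from about 5 degrees either side; passing a dowel takes 4 to 8 N at the crank post
- crank_top (a point): centre of the top of the upright red crank post on the turntable: 20 mm across, standing 64 mm clear (from 51 to 115 mm above the bench), 85 mm from the turntable's axis; grip or push it to turn the turntable. With the yellow bolt at the pointer it stands at the fixture's y = +85 mm
- yellow_bolt (a point): centre of the top of the yellow bolt head (20 mm across, with a yellow stripe out to the rim), 88 mm from the turntable's axis, 55 mm above the bench; the other five bolts are bare steel
- pointer_tip (a point): tip of the fixed red pointer, 122 mm from the turntable's axis, 54 mm above the bench
- torque_knob (a joint): angle of the torque knob, rad, counter-clockwise from above; 0 = its white line exactly at the yellow mark; travel -0.9 to 2.3, starts 0.7 to 1.35 (so it must be turned clockwise); it stays where it is left
- knob_grip (a point): point on the torque knob's axis, 99 mm above the bench, in the middle of the upper half of its black bar grip: bar 46 mm long, 14 mm thick, from 71 to 107 mm above the bench, on a grey disc 48 mm across. This frame turns with the knob: x lies along the bar towards the end with the white line
- knob_mark (a point): the yellow mark on the console's scale, 36 mm from the knob's axis, 62 mm above the bench; the other, thin white ticks are 30 degrees apart
- socket: loose steel wrench socket, 28 mm across, 32 mm high, standing on the plate's left front corner; origin at its underside
- drain_plug: loose brass plug, 26 mm across, 24 mm high, standing on the plate's right front corner; origin at its underside
- spray_can: loose blue spray can, 54 mm across, 180 mm high, left of the fixture; origin at its underside
- oil_bottle: loose black bottle with red cap, 72 mm across, 190 mm high, right of the fixture; origin at its underside
- tin: loose blue and white tin, 70 mm across, 100 mm high, left of the fixture; origin at its underside
- screwdriver: loose screwdriver with red handle, 200 mm long, lying left of the fixture; origin at its underside
- wrench: loose steel wrench, 180 mm long, lying right of the fixture; origin at its underside
- green_bin: loose green bin of bolts, 150 x 100 x 70 mm, right of the fixture; origin at its underside

How it is judged:
At the end, for the whole second after the job is handed in: The turntable is at rest within 0.06 rad (3.4 degrees) of the yellow bolt's detent at the red pointer, the torque knob's white line is at rest within 0.14 rad (8 degrees) of the yellow mark, and each loose thing is within 30 mm of where it began (value of joint turntable between -0.06 and 0.06 rad and velocity of joint turntable between -0.05 and 0.05 rad/s and value of joint torque_knob between -0.14 and 0.14 rad and velocity of joint torque_knob between -0.05 and 0.05 rad/s and distance of each of socket, drain_plug, spray_can, oil_bottle, tin, screwdriver, wrench, green_bin from where it was at the start of the episode below 0.03 m); the robot touches nothing.
It fails at once if a loose bystander is moved by more than 50 mm (distance of any of socket, drain_plug, spray_can, oil_bottle, tin, screwdriver, wrench, green_bin from where it was at the start of the episode above 0.05 m).
It also fails if it takes over 48 s, if anything falls off the work surface, if the arm or the gripper's body presses on something with over 40 N, if the wrist force passes 120 N, or if a joint passes its speed limit or range.

## Robot

A 6-joint arm with a two-finger parallel gripper is mounted at the origin on the work surface. World frame = base frame: x ahead of the robot, y to its left, z up, the work surface at z = 0. Lengths are in m, angles in rad, forces in N, time in s.
With the tool pointing down it reaches from about 0.325 to 0.775 m from the base axis. Payload 9.3 kg.
Tool frame: the origin (TCP) lies midway between the tips of the shut fingers; the grasp point (between the pads) lies 19 mm behind it (robot.pinch_z is the distance from the TCP to the grasp point, in m); z points along the fingers, y is the line along which they close (so a half turn about z gives the same grasp; the last joint's range is limited). The gripper opens to 85 mm and grips with 20 to 120 N. Pads are 22 mm wide; open, the fingers measure 114 mm over their backs; the gripper's body (76 mm by 85 mm) begins 54 mm behind the grasp point. The pads swing forward as they close: fully open they stand 13 mm farther back than shut.
Start: joints at [-1.395, 0.259, 0.021, 1.334, 0, 1.418], TCP at [0.178, -0.521, 0.231] pointing down, gripper open.
Joint ranges: [-3.04, 3.04], [-0.91, 1.82], [-1.04, 1.36], [-1.92, 1.95], [-1.52, 1.45], [-3.14, 3.14]. Speed limits (rad/s): [2.22, 2.22, 2.79, 3.14, 3.14, 3.14].

## Interface

Orientations are given as a unit quaternion [x, y, z, w].
In Python, from workcell import robot gives the robot as it stands.
- The arm moves only by the tool servo_tool, never from a script. Its argument "series" is a list of rows, each an object with "linear": the shift along the tool's x, y, z in units of 40 mm (1.0 is 40 mm), a list of three; "spin": the turn about the tool's z in units of 8 degrees (1.0 is 8 degrees); "hand": the closure, from -1 (fully open) to 1 (shut). A call has 1 to 10 rows; each row shifts and turns the commanded pose from where the row before left it, along the tool's axes as they then stand; what a row does not reach is not made up. A row lasts 1/10 s, in which the tool goes at most 50 mm and 8.59 degrees, less where a joint would pass 70% of its speed; a pose out of reach is approached as far as the arm can. A call is refused whole if a number of a shift passes 1 or a number of a turn 1, either way. A call with a gripper value outside its range is refused whole. The fingers move at their own pace and stop on an object; "squeeze" is the grip in N (left out, the last holds). Time passes only in rows, so rows that do not move let the fingers close. It gives the time, the measured TCP pose, the force, the opening and the grip force at its end, in the units of the state.
- robot.get_obs(): the state, without advancing time (a new reading comes with each control period).
- robot.get_image(name): name is "scene" or "top"; returns the picture (384x512x3 uint8, red, green, blue); there is no depth.
- robot.get_calibration(name): a dict with "fx", "fy", "cx", "cy" (pixels), "k1" (the pictures are not rectified: a ray, as slopes to the right and down, at radius r is drawn at 1 + k1 r^2 times it, then the intrinsics apply), "R" (3x3) and "t" (3): a world point X has camera coordinates R X + t. Camera axes: x right, y down, z forward; pixel columns grow to the right and rows downward; lengths in m; the calibration is good to about 2 mm. A picture is of the moment at which its call begins. get_calibration takes no time and is no camera call.
- robot.job_done(): hands the job in; it is judged then, once.
The state is a dict: "time_s": time; "joint_positions": joint angles; "joint_vel": joint speeds; "joint_torque": joint torques, N m; "eef_pos": TCP position; "tool_rot": TCP orientation; "ft_force": force on the tool from outside, world axes, zero at the start; "moment": the same for the moment, N m; "opening": finger opening in m; "grip_force": force on a finger pad.
Only numpy, scipy, OpenCV 4.12 (cv2) and the standard library are available. Lean on these libraries where they do the work, as an engineer would, in place of code of your own. Each camera call takes 0.05 s, during which the arm holds its last target. There are 200 camera calls.

## Working session

There is one attempt and no reset: what is moved stays moved. The work goes in short steps, Python scripts to look and compute and a tool call to move; the robot and the scene stay as the last step left them, time stands still between calls to the robot, and variables do not carry over. Pictures are saved under pics/ and viewed, at most 10 in all, crops included, and the job is handed in when it is done.

Besides the shell and the picture viewer there is one more tool, called after "Request:" in YAML: its name, and indented under it one key for each argument. servo_tool: Moves the arm, as the interface text tells. Its arguments: {"type":"object","properties":{"series":{"type":"array"},"squeeze":{"type":"number"}},"required":["series"]}

```bash
mkdir -p pics
cat > h.py <<'E'
import numpy as np, cv2
from workcell import robot
def ray(name,u,v):
    c=robot.get_calibration(name); R=np.array(c['R']);t=np.array(c['t'])
    d=np.array([(u-c['cx'])/c['fx'],(v-c['cy'])/c['fy']]); p=d.copy()
    for _ in range(30): p=d/(1+c['k1']*(p@p))
    return -R.T@t, R.T@np.array([p[0],p[1],1])
def at(name,u,v,z):
    o,d=ray(name,u,v); return o+d*(z-o[2])/d[2]
def proj(name,X):
    c=robot.get_calibration(name); p=np.array(c['R'])@np.array(X)+np.array(c['t']); p=p[:2]/p[2]
    p=p*(1+c['k1']*(p@p)); return np.array([c['fx']*p[0]+c['cx'],c['fy']*p[1]+c['cy']])
def save(name,f):
    im=robot.get_image(name); cv2.imwrite(f,im[:,:,::-1]); return im
E
python3 - <<'E'
from h import *
for n in('top','scene'):
    im=save(n,f'pics/{n}0.png'); c=robot.get_calibration(n); print(n,c['fx'],c['k1'],-np.array(c['R']).T@np.array(c['t']))
print(robot.get_obs())
E
```

```text
top 375.9103074400905 -0.058917079896299795 [ 0.33838972 -0.01106002  1.12414406]
scene 461.89439672442944 -0.15230420225797967 [0.99412552 0.61866541 1.12981846]
{'time_s': 0.1, 'joint_positions': array([-1.39455411e+00,  2.59135791e-01,  2.08581670e-02,  1.33369653e+00,
       -1.27149454e-05,  1.41822305e+00]), 'joint_vel': array([ 2.47076860e-04, -2.00200059e-03,  2.28721048e-03, -1.57864343e-03,
       -2.28787649e-04,  2.96932990e-05]), 'joint_torque': array([ 6.05126217e-03, -5.56693876e+01,  3.45071411e+01,  1.16302006e-02,
       -1.08304318e-04, -1.74776358e-05]), 'eef_pos': array([ 0.17757031, -0.52029176,  0.23073475]), 'tool_rot': array([ 9.86515289e-01,  1.63668072e-01, -1.33263232e-05, -5.88795356e-04]), 'ft_force': array([0.40701974, 0.43712821, 0.55986685]), 'moment': array([-0.00348209,  0.01989881,  0.01875849]), 'grip_force': 0.0, 'opening': 0.08543747835137656}
```

View pics/top0.png

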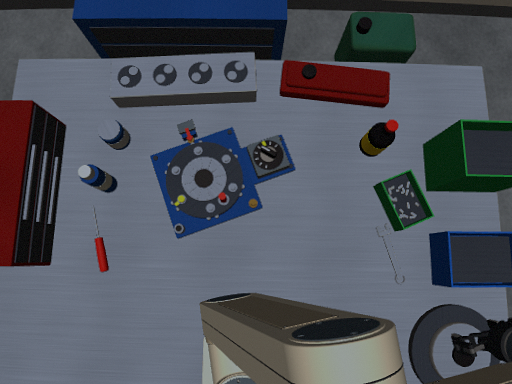

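View pics/scene0.png

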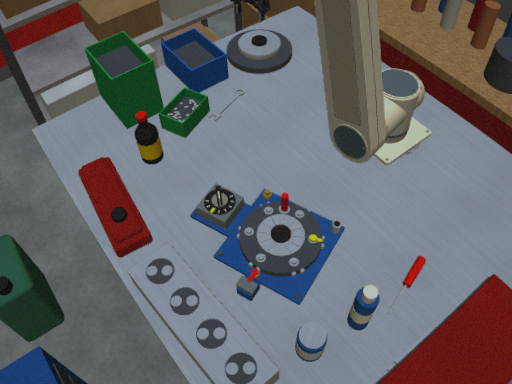

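Run:
```python
from h import *
a=cv2.imread('pics/top0.png')[115:245,145:305]; cv2.imwrite('pics/c1.png',cv2.resize(a,None,fx=4.5,fy=4.5,interpolation=cv2.INTER_CUBIC))
a=cv2.imread('pics/scene0.png')[175:305,185:350]; cv2.imwrite('pics/c2.png',cv2.resize(a,None,fx=4.5,fy=4.5,interpolation=cv2.INTER_CUBIC))
```

```text
(no output)
```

View pics/c1.png

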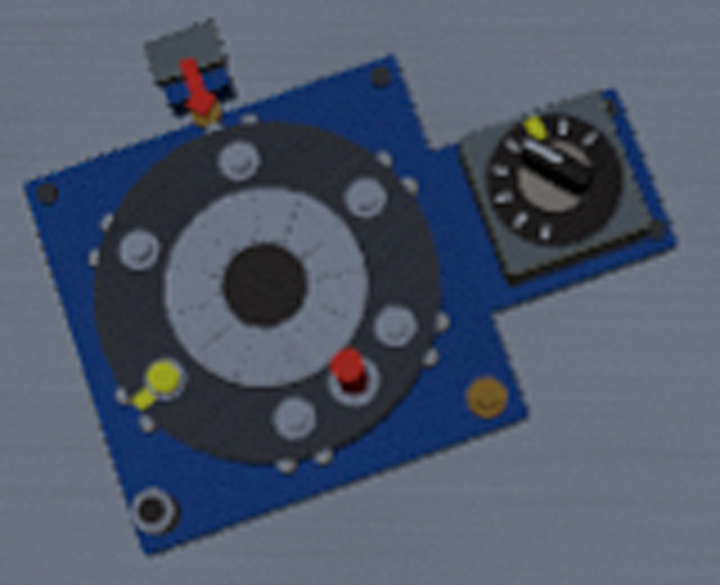

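View pics/c2.png

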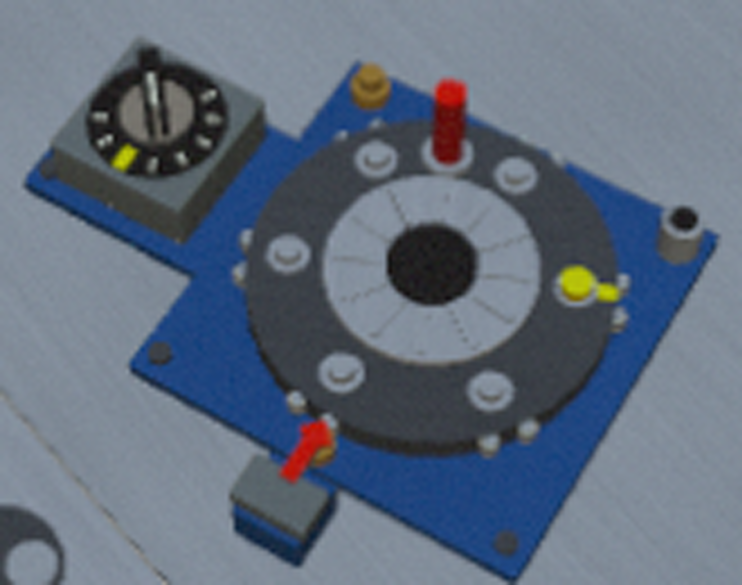

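```bash
cat > fit.py <<'E'
from h import *
from scipy.optimize import least_squares
T={'y':(163,377),'b':[(139,249),(239,160),(366,196),(395,325),(294,418)],'p':(205,118),'c':(347,361),'m':(536,127)}
S={'y':(577,283),'b':[(490,391),(340,372),(287,254),(376,159),(515,175)],'p':(322,424),'c':(452,92),'m':(124,158)}
def px(p,n): p=np.array(p,float); return (p+.5)/4.5-.5+((145,115) if n=='top' else (185,175))
def W(q,x,y,z): c,s=np.cos(q[2]),np.sin(q[2]); return [q[0]+c*x-s*y,q[1]+s*x+c*y,z]
def res(q,lab=False):
    r=[];L=[];th=q[3]
    for n,D in(('top',T),('scene',S)):
        P=[('y',D['y'],88*np.cos(th),88*np.sin(th),55),('c',D['c'],85*np.cos(th+np.pi/2),85*np.sin(th+np.pi/2),115),('p',D['p'],122,0,54),('m',D['m'],36*np.cos(q[4]),-200+36*np.sin(q[4]),62)]
        # bolts in order: clockwise from yellow (as seen from above)
        for k,b in enumerate(D['b']): a=th-(k+1)*np.pi/3; P.append((f'b{k}',b,88*np.cos(a),88*np.sin(a),55))
        for l,u,x,y,z in P:
            e=proj(n,W(q,x/1e3,y/1e3,z/1e3))-px(u,n); r.append(e);L.append((n,l,e.round(1)))
    return L if lab else np.concatenate(r)
a=at('top',205,179,.055)
s=least_squares(res,[a[0],a[1],.3,1.9,0],loss='soft_l1')
E
python3 - <<'E'
from fit import *
q=s.x; print(q,s.cost); [print(*l) for l in res(q,True)]
k=W(q,0,-.2,.099); print('knob',k,'axis',q[:2],'crank',W(q,.085*np.cos(q[3]+np.pi/2),.085*np.sin(q[3]+np.pi/2),.115))
for n,A in(('top',[(527,145),(590,188),(528,143),(562,160)]),('scene',[(147,50),(165,138),(149,72),(158,108)])):
    P=[at(n,*px(p,n),.107) for p in A]
    for i in(0,2):
        d=P[i]-P[i+1]; print(n,P[i],P[i+1],np.arctan2(d[1],d[0])-q[2]-q[4])
E
```

```text
[ 0.56481074  0.12799839  0.36696846  1.97494089 -0.01478276] 12.338176409703589
top y [-0.6 -0.4]
top c [-0.7  0.3]
top p [-0.4 -0.9]
top m [-0.6  0. ]
top b0 [-1.1 -0.9]
top b1 [-1. -1.]
top b2 [-0.9 -0.7]
top b3 [-0.7 -0.8]
top b4 [-0.8 -0.8]
scene y [-0.1 -1. ]
scene c [-0.5 -0.5]
scene p [ 0.5 -1.3]
scene m [-0.3 -0.7]
scene b0 [ 0. -2.]
scene b1 [ 0.  -1.9]
scene b2 [-0.1 -2.1]
scene b3 [-0.1 -2.1]
scene b4 [ 0.1 -2.1]
knob [np.float64(0.6365682167193453), np.float64(-0.058685477126563745), 0.099] axis [0.56481074 0.12799839] crank [np.float64(0.5038542298563121), np.float64(0.06875900788714194), 0.115]
top [ 0.64459743 -0.04096475  0.107     ] [ 0.61743035 -0.0803948   0.107     ] 0.6153094108144292
top [ 0.64590777 -0.0415778   0.107     ] [ 0.63521745 -0.06288884  0.107     ] 0.7536575429980286
scene [ 0.62820946 -0.07418142  0.107     ] [ 0.65695658 -0.01287056  0.107     ] -2.3614209376845436
scene [ 0.6367766 -0.0594316  0.107    ] [ 0.64776664 -0.03365968  0.107     ] -2.3260673641050693
```

```bash
sed -i "s/88\*np.sin(a),55)/88*np.sin(a),q[5])/; s/1.9,0\]/1.9,0,52]/" fit.py
python3 - <<'E'
from fit import *
q=s.x; print(q,s.cost); [print(*l) for l in res(q,True)]
print('knob',W(q,0,-.2,.099),'crank',W(q,.085*np.cos(q[3]+np.pi/2),.085*np.sin(q[3]+np.pi/2),.115), 'crankend',W(q,0,.085,.1))
print('can',at('top',84,172,.18),at('scene',369,292,.18),'tin',at('top',113,131,.1),at('scene',313,333,.1),'bottle',at('scene',141,117,.19))
g=robot.get_obs(); print(g['eef_pos'],g['time_s'])
# blurred knob: fit line by scene
for n,z in (('top',.107),('scene',.107)):
    for k in(-.023,.023):
        for kn in(.7,.85): print(n,k,kn,((proj(n,W(q,k*np.cos(kn+q[4]),-.2+k*np.sin(kn+q[4]),z))-((145,115) if n=='top' else (185,175))+.5)*4.5-.5).round())
E
```

```text
[ 5.64752600e-01  1.27415516e-01  3.69019907e-01  1.97162125e+00
 -1.35763999e-03  4.33877170e+01] 3.2000651962906907
top y [-0.5 -0.4]
top c [-0.5  0.4]
top p [-0.3 -0.8]
top m [-0.6 -0. ]
top b0 [-0.2  0. ]
top b1 [-0.2  0.1]
top b2 [-0.4  0.4]
top b3 [-0.3  0. ]
top b4 [-0.2 -0.2]
scene y [-0.3 -1.1]
scene c [-0.5 -0.6]
scene p [ 0.4 -1.4]
scene m [-0.3 -0.6]
scene b0 [-0.4 -0.1]
scene b1 [-0.1  0. ]
scene b2 [-0.1 -0.1]
scene b3 [-0.2  0.1]
scene b4 [-0.2  0.1]
knob [np.float64(0.6368928981768545), np.float64(-0.05912074729920036), 0.099] crank [np.float64(0.5037210120502504), np.float64(0.06825349013167538), 0.115] crankend [np.float64(0.534092973393771), np.float64(0.20669342738791519), 0.1]
can [0.548338   0.42378092 0.18      ] [0.55622828 0.42671073 0.18      ] tin [0.68843313 0.38777765 0.1       ] [0.69199196 0.40327725 0.1       ] bottle [ 0.69322687 -0.3656015   0.19      ]
[ 0.17757031 -0.52029176  0.23073475] 0.1
top -0.023 0.7 [588. 175.]
top -0.023 0.85 [591. 170.]
top 0.023 0.7 [524. 140.]
top 0.023 0.85 [522. 145.]
scene -0.023 0.7 [146.  43.]
scene -0.023 0.85 [140.  44.]
scene 0.023 0.7 [153. 103.]
scene 0.023 0.85 [158. 101.]
```

Request:
servo_tool:
  series:
    - {"linear":[0.4,-0.2,0],"spin":0,"hand":-1}
    - {"linear":[0.8,-0.4,0],"spin":0,"hand":-1}
    - {"linear":[0.8,-0.4,0],"spin":0,"hand":-1}
    - {"linear":[0.8,-0.4,0],"spin":0,"hand":-1}
    - {"linear":[0.8,-0.4,0],"spin":0,"hand":-1}
    - {"linear":[0.8,-0.4,0],"spin":0,"hand":-1}
    - {"linear":[0.8,-0.4,0],"spin":0,"hand":-1}
    - {"linear":[0.8,-0.4,0],"spin":0,"hand":-1}
    - {"linear":[0.8,-0.4,0],"spin":0,"hand":-1}
    - {"linear":[0.8,-0.4,0],"spin":0,"hand":-1}

```text
time_s: 1.1
eef_pos: [0.4171, -0.2763, 0.2313]
tool_rot: [0.986, 0.164, 0.0, -0.0]
ft_force: [0.8, -1.1, -0.5]
opening: 0.0854
grip_force: 0.0
```

Request:
servo_tool:
  series:
    - {"linear":[0.8,-0.4,0],"spin":0,"hand":-1}
    - {"linear":[0.8,-0.4,0],"spin":0,"hand":-1}
    - {"linear":[0.8,-0.4,0],"spin":0,"hand":-1}
    - {"linear":[0.8,-0.4,0],"spin":0,"hand":-1}
    - {"linear":[0.8,-0.4,0],"spin":0,"hand":-1}
    - {"linear":[0.8,-0.4,0],"spin":0,"hand":-1}
    - {"linear":[0.8,-0.4,0],"spin":0,"hand":-1}
    - {"linear":[0.4,-0.2,0],"spin":0,"hand":-1}
    - {"linear":[0,0,0],"spin":-0.9,"hand":0.1}
    - {"linear":[0,0,0],"spin":-0.9,"hand":0.1}

```text
time_s: 2.1
eef_pos: [0.6045, -0.0862, 0.2308]
tool_rot: [0.957, 0.289, -0.0, -0.0]
ft_force: [-0.3, 0.1, -0.6]
opening: 0.059
grip_force: 0.0
```

Request:
servo_tool:
  series:
    - {"linear":[0,0,0],"spin":-0.9,"hand":0.1}
    - {"linear":[0,0,0],"spin":-0.9,"hand":0.1}
    - {"linear":[0,0,0],"spin":-0.9,"hand":0.1}
    - {"linear":[0,0,0],"spin":-0.9,"hand":0.1}
    - {"linear":[0,0,0],"spin":-0.3,"hand":0.1}
    - {"linear":[0,0,0],"spin":0,"hand":0.1}
    - {"linear":[0,0,0],"spin":0,"hand":0.1}

```text
time_s: 2.8
eef_pos: [0.6043, -0.0872, 0.2313]
tool_rot: [0.846, 0.533, -0.0, -0.0]
ft_force: [0.7, 1.1, 0.3]
opening: 0.0387
grip_force: 0.0
```

```bash
cat >> h.py <<'E'
def st(tx=None,ty=None,tz=None):
    from scipy.spatial.transform import Rotation as Ro
    g=robot.get_obs(); M=Ro.from_quat(g['tool_rot']).as_matrix(); print('t',g['time_s'],'p',g['eef_pos'].round(4),'yaw',np.arctan2(M[1,0],M[0,0]).round(3),'q',g['joint_positions'].round(2),'F',g['ft_force'].round(1),'M',g['moment'].round(2),'op',g['opening'],'g',g['grip_force'])
    if tx is not None: print('rows units',(M.T@(np.array([tx,ty,tz])-g['eef_pos'])/.04).round(3))
E
python3 -c "
from h import *
st(.6365,-.0595,.08)"
```

```text
t 2.8 p [ 0.6043 -0.0872  0.2313] yaw 1.123 q [-0.28  0.36  0.17  1.38  0.    1.74] F [0.7 1.1 0.3] M [-0.03 -0.02 -0.04] op 0.03865792024311208 g 0.0
rows units [0.973 0.426 3.782]
```

Request:
servo_tool:
  series:
    - {"linear":[0.5,0.2,0.3],"spin":0,"hand":0.1}
    - {"linear":[0.47,0.23,0.5],"spin":0,"hand":0.1}
    - {"linear":[0,0,0.8],"spin":0,"hand":0.1}
    - {"linear":[0,0,0.8],"spin":0,"hand":0.1}
    - {"linear":[0,0,0.3],"spin":0,"hand":0.1}
    - {"linear":[0,0,0],"spin":0,"hand":0.1}
    - {"linear":[0,0,0],"spin":0,"hand":0.1}

```text
time_s: 3.5
eef_pos: [0.6375, -0.0598, 0.1243]
tool_rot: [0.846, 0.533, 0.0, 0.0]
ft_force: [0.1, -0.2, -0.2]
opening: 0.0383
grip_force: 0.0
```

Run:
```python
from h import *
st(.6365,-.0595,.08)
a=save('top','pics/t1.png')[110:200,210:310,::-1]; b=save('scene','pics/s1.png')[130:240,180:280,::-1]
o=[cv2.resize(x,(400,400),interpolation=cv2.INTER_CUBIC) for x in(a,b)]
cv2.imwrite('pics/k1.png',np.hstack(o))
```

```text
t 3.5 p [ 0.6375 -0.0598  0.1243] yaw 1.124 q [-0.22  0.46  0.05  1.16  0.    1.79] F [ 0.1 -0.2 -0.2] M [-0.01  0.01 -0.04] op 0.03832752642656869 g 0.0
rows units [-0.004 -0.026  1.107]
```

View pics/k1.png

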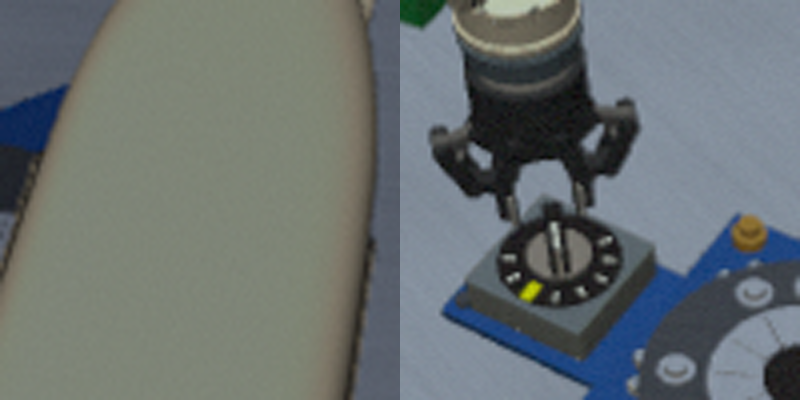

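The left half (top view) is blocked by the arm. The right half shows the fingers at crop (510,205) and (582,200), straddling the bar at about (550,215) and aligned with it, so I'll descend.

Request:
servo_tool:
  series:
    - {"linear":[0,0,0.3],"spin":0,"hand":0.1}
    - {"linear":[0,0,0.3],"spin":0,"hand":0.1}
    - {"linear":[0,0,0.3],"spin":0,"hand":0.1}
    - {"linear":[0,0,0.2],"spin":0,"hand":0.1}
    - {"linear":[0,0,0],"spin":0,"hand":0.1}

```text
time_s: 4.1
eef_pos: [0.636, -0.0597, 0.0774]
tool_rot: [0.846, 0.533, -0.001, -0.001]
ft_force: [-0.6, 0.1, 0.2]
opening: 0.0385
grip_force: 0.0
```

Request:
servo_tool:
  series:
    - {"linear":[0,0,0],"spin":0,"hand":1}
    - {"linear":[0,0,0],"spin":0,"hand":1}
    - {"linear":[0,0,0],"spin":0,"hand":1}
    - {"linear":[0,0,0],"spin":0,"hand":1}
    - {"linear":[0,0,0],"spin":0,"hand":1}
    - {"linear":[0,0,0],"spin":0,"hand":1}
  squeeze: 40

```text
time_s: 4.7
eef_pos: [0.6346, -0.0591, 0.0797]
tool_rot: [0.846, 0.533, -0.001, -0.001]
ft_force: [-12.2, 2.7, 5.5]
opening: 0.0132
grip_force: 40.7
```

```bash
python3 -c "
from h import *
st(.6365,-.0595,.08)"
```

```text
t 4.7 p [ 0.6346 -0.0591  0.0797] yaw 1.125 q [-0.22  0.48 -0.03  1.06  0.    1.79] F [-12.2   2.7   5.5] M [ 0.57  2.26 -0.12] op 0.013186181199780832 g 40.69427311420441
rows units [ 0.012  0.047 -0.009]
```

Request:
servo_tool:
  series:
    - {"linear":[0,-0.06,0],"spin":0,"hand":1}
    - {"linear":[0,0,0],"spin":0.4,"hand":1}
    - {"linear":[0,0,0],"spin":0.7,"hand":1}
    - {"linear":[0,0,0],"spin":0.7,"hand":1}
    - {"linear":[0,0,0],"spin":0.7,"hand":1}
    - {"linear":[0,0,0],"spin":0.7,"hand":1}
    - {"linear":[0,0,0],"spin":0.7,"hand":1}
    - {"linear":[0,0,0],"spin":0.7,"hand":1}
    - {"linear":[0,0,0],"spin":0.7,"hand":1}
    - {"linear":[0,0,0],"spin":0.13,"hand":1}

```text
time_s: 5.7
eef_pos: [0.6349, -0.0597, 0.0797]
tool_rot: [0.983, 0.181, 0.0, 0.001]
ft_force: [-0.9, -4.4, -0.5]
opening: 0.0133
grip_force: 40.1
```

Request:
servo_tool:
  series:
    - {"linear":[0,0,0],"spin":0,"hand":1}
    - {"linear":[0,0,0],"spin":0,"hand":1}
    - {"linear":[0,0,0],"spin":0,"hand":1}

```text
time_s: 6.0
eef_pos: [0.635, -0.0597, 0.0797]
tool_rot: [0.983, 0.183, 0.0, 0.001]
ft_force: [-1.1, -5.7, 1.0]
opening: 0.0133
grip_force: 40.1
```

Run:
```python
from h import *
st()
```

```text
t 6.0 p [ 0.635  -0.0597  0.0797] yaw 0.369 q [-0.22  0.48 -0.03  1.06 -0.    2.55] F [-1.1 -5.7  1. ] M [-1.25  0.21 -0.05] op 0.013287275095147908 g 40.134599804878235
```

Request:
servo_tool:
  series:
    - {"linear":[0,0,0],"spin":0,"hand":0.3}
    - {"linear":[0,0,0],"spin":0,"hand":0.1}
    - {"linear":[0,0,0],"spin":0,"hand":0.1}
    - {"linear":[0,0,0],"spin":0,"hand":0.1}
    - {"linear":[0,0,-0.4],"spin":0,"hand":0.1}
    - {"linear":[0,0,-0.6],"spin":0,"hand":0.1}
    - {"linear":[0,0,-0.8],"spin":0,"hand":0.1}
    - {"linear":[0,0,-0.8],"spin":0,"hand":0.1}
    - {"linear":[0,0,-0.5],"spin":0,"hand":0.1}
    - {"linear":[0,0,0],"spin":-0.9,"hand":0.1}

```text
time_s: 7.0
eef_pos: [0.6359, -0.0589, 0.2069]
tool_rot: [0.97, 0.244, 0.002, 0.001]
ft_force: [0.3, 0.1, -0.7]
opening: 0.0385
grip_force: 0.0
```

Request:
servo_tool:
  series:
    - {"linear":[-0.32,-0.7,0],"spin":0,"hand":0.1}
    - {"linear":[-0.32,-0.7,0],"spin":0,"hand":0.1}
    - {"linear":[-0.32,-0.7,0],"spin":0,"hand":0.1}
    - {"linear":[-0.32,-0.7,0],"spin":0,"hand":0.1}
    - {"linear":[-0.32,-0.7,0],"spin":0,"hand":0.1}
    - {"linear":[-0.3,-0.6,0],"spin":0,"hand":0.1}
    - {"linear":[0,0,0],"spin":-0.9,"hand":0.1}
    - {"linear":[0,0,0],"spin":-0.9,"hand":0.1}
    - {"linear":[0,0,0],"spin":-0.9,"hand":0.1}
    - {"linear":[0,0,0],"spin":-0.9,"hand":0.1}

```text
time_s: 8.0
eef_pos: [0.4902, 0.05, 0.2035]
tool_rot: [0.877, 0.48, 0.0, 0.0]
ft_force: [0.1, 0.4, 0.1]
opening: 0.0385
grip_force: 0.0
```

Request:
servo_tool:
  series:
    - {"linear":[0,0,0],"spin":-1,"hand":0.1}
    - {"linear":[0,0,0],"spin":-1,"hand":0.1}
    - {"linear":[0,0,0],"spin":-1,"hand":0.1}
    - {"linear":[0,0,0],"spin":-1,"hand":0.1}
    - {"linear":[0,0,0],"spin":-1,"hand":0.1}
    - {"linear":[0,0,0],"spin":-1,"hand":0.1}
    - {"linear":[0,0,0],"spin":-1,"hand":0.1}
    - {"linear":[0,0,0],"spin":-1,"hand":0.1}
    - {"linear":[0,0,0],"spin":-1,"hand":0.1}
    - {"linear":[0,0,0],"spin":-1,"hand":0.1}

```text
time_s: 9.0
eef_pos: [0.4902, 0.05, 0.2034]
tool_rot: [0.364, 0.932, 0.0, 0.0]
ft_force: [0.4, -0.6, -0.0]
opening: 0.0385
grip_force: 0.0
```

Request:
servo_tool:
  series:
    - {"linear":[0,0,0],"spin":-1,"hand":0.1}
    - {"linear":[0,0,0],"spin":-1,"hand":0.1}
    - {"linear":[0,0,0],"spin":-1,"hand":0.1}
    - {"linear":[0,0,0],"spin":-1,"hand":0.1}
    - {"linear":[0,0,0],"spin":-1,"hand":0.1}
    - {"linear":[0,0,0],"spin":-1,"hand":0.1}
    - {"linear":[0,0,0],"spin":-1,"hand":0.1}
    - {"linear":[0,0,0],"spin":-1,"hand":0.1}
    - {"linear":[0,0,0],"spin":-1,"hand":0.1}
    - {"linear":[0,0,0],"spin":0,"hand":0.1}

```text
time_s: 10.0
eef_pos: [0.4902, 0.0499, 0.2034]
tool_rot: [-0.252, 0.968, 0.0, 0.0]
ft_force: [0.9, -0.3, -0.2]
opening: 0.038
grip_force: 0.0
```

Run:
```python
from h import *
st(.5037,.0683,.067); print(3.912-2*np.pi)
```

```text
t 10.0 p [0.4902 0.0499 0.2034] yaw -2.633 q [-0.07  0.17 -0.16  1.23  0.   -0.58] F [ 0.9 -0.3 -0.2] M [-0.02  0.01 -0.03] op 0.03803130876746455 g 0.0
rows units [-0.517  0.238  3.41 ]
-2.3711853071795863
```

Request:
servo_tool:
  series:
    - {"linear":[0,0,0],"spin":-0.94,"hand":0}
    - {"linear":[0,0,0],"spin":-0.94,"hand":0}
    - {"linear":[-0.56,0.1,0.3],"spin":0,"hand":0}
    - {"linear":[0,0,0.6],"spin":0,"hand":0}
    - {"linear":[0,0,0.6],"spin":0,"hand":0}
    - {"linear":[0,0,0.4],"spin":0,"hand":0}
    - {"linear":[0,0,0],"spin":0,"hand":0}
    - {"linear":[0,0,0],"spin":0,"hand":0}

```text
time_s: 10.8
eef_pos: [0.5037, 0.0683, 0.1277]
tool_rot: [-0.374, 0.927, 0.0, 0.0]
ft_force: [-0.3, -0.5, 0.6]
opening: 0.0426
grip_force: 0.0
```

Run:
```python
from h import *
st(.5037,.0683,.067)
im=save('scene','pics/s2.png')
a=im[120:300,190:350,::-1]
cv2.imwrite('pics/k2.png',cv2.resize(a,None,fx=3.3,fy=3.3,interpolation=cv2.INTER_CUBIC))
```

```text
t 10.8 p [0.5037 0.0683 0.1277] yaw -2.375 q [-0.03  0.24 -0.27  1.06  0.   -0.8 ] F [-0.3 -0.5  0.6] M [-0.01  0.    0.02] op 0.042645795960940654 g 0.0
rows units [-0.    -0.     1.518]
```

View pics/k2.png

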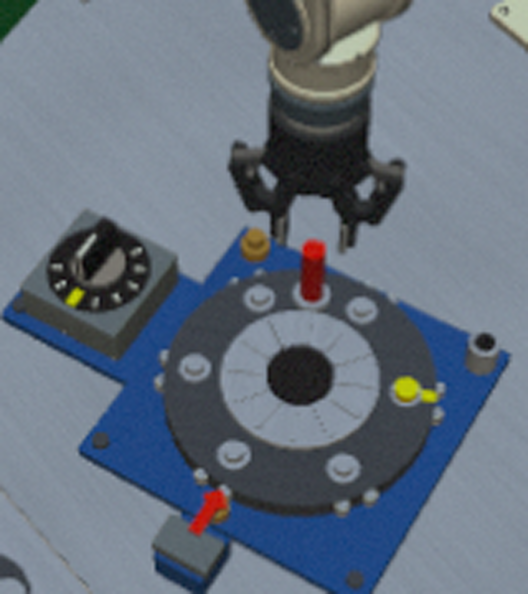

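The view shows the red post top at crop (314,245), centred between the fingers at (280,240) and (346,245). The knob's white line now points toward the mark at (75,297).

Request:
servo_tool:
  series:
    - {"linear":[0,0,0.3],"spin":0,"hand":0}
    - {"linear":[0,0,0.4],"spin":0,"hand":0}
    - {"linear":[0,0,0.4],"spin":0,"hand":0}
    - {"linear":[0,0,0.3],"spin":0,"hand":0}
    - {"linear":[0,0,0],"spin":0,"hand":0}
    - {"linear":[0,0,0],"spin":0,"hand":1}
    - {"linear":[0,0,0],"spin":0,"hand":1}
    - {"linear":[0,0,0],"spin":0,"hand":1}
    - {"linear":[0,0,0],"spin":0,"hand":1}
    - {"linear":[0,0,0],"spin":0,"hand":1}
  squeeze: 40

```text
time_s: 11.85
eef_pos: [0.5039, 0.0682, 0.072]
tool_rot: [-0.375, 0.927, -0.0, 0.001]
ft_force: [-2.0, 0.2, 5.9]
opening: 0.0192
grip_force: 40.0
```

Run:
```python
from fit import *
from h import st
st(.5037,.0683,.067)
q=s.x
for kn in(-.15,0,.15): print(kn,[((proj('scene',W(q,k*np.cos(kn+q[4]),-.2+k*np.sin(kn+q[4]),.107))-(190,120)+.5)*3.3-.5).round() for k in (0,.023)])
```

```text
t 11.85 p [0.5039 0.0682 0.072 ] yaw -2.373 q [-0.03  0.29 -0.36  0.91 -0.   -0.8 ] F [-2.   0.2  5.9] M [0.01 0.36 0.13] op 0.019227911015898314 g 39.98387038707733
rows units [0.002 0.005 0.124]
-0.15 [array([ 93., 234.]), array([ 74., 252.])]
0 [array([ 93., 234.]), array([ 77., 254.])]
0.15 [array([ 93., 234.]), array([ 81., 255.])]
```

Request:
servo_tool:
  series:
    - {"linear":[-0.005,0.148,0],"spin":0.5,"hand":1}
    - {"linear":[-0.005,0.148,0],"spin":0.5,"hand":1}
    - {"linear":[-0.005,0.148,0],"spin":0.5,"hand":1}
    - {"linear":[-0.005,0.148,0],"spin":0.5,"hand":1}
    - {"linear":[-0.005,0.148,0],"spin":0.5,"hand":1}

```text
time_s: 12.35
eef_pos: [0.4871, 0.0923, 0.072]
tool_rot: [-0.207, 0.978, -0.001, 0.0]
ft_force: [-2.5, -3.4, 6.1]
opening: 0.0187
grip_force: 40.4
```

```bash
cat > tt.py <<'E'
from h import *
from scipy.spatial.transform import Rotation as Ro
g=robot.get_obs();p=g['eef_pos'];M=Ro.from_quat(g['tool_rot']).as_matrix()
d=p[:2]-[.56475,.12742]; r=np.hypot(*d); a=np.arctan2(d[1],d[0])
print('r',r.round(4),'theta',((a-.369-np.pi/2)%(2*np.pi)).round(3),'toolyaw-radial',((np.arctan2(M[1,0],M[0,0])-a+np.pi)%(2*np.pi)-np.pi).round(3),'F tool',(M.T@g['ft_force']).round(1))
st()
E
python3 tt.py
```

```text
r 0.0852 theta 1.626 toolyaw-radial -0.008 F tool [ 3.6 -2.1 -6.1]
t 12.35 p [0.4871 0.0923 0.072 ] yaw -2.726 q [ 0.02  0.27 -0.39  0.91 -0.   -0.4 ] F [-2.5 -3.4  6.1] M [-0.59  0.45 -0.08] op 0.018666594295392105 g 40.380181074142456
```

Tracking well; 1.626 rad to go, about 11.6 units.

Request:
servo_tool:
  series:
    - {"linear":[-0.005,0.148,0],"spin":0.5,"hand":1}
    - {"linear":[-0.005,0.148,0],"spin":0.5,"hand":1}
    - {"linear":[-0.005,0.148,0],"spin":0.5,"hand":1}
    - {"linear":[-0.005,0.148,0],"spin":0.5,"hand":1}
    - {"linear":[-0.005,0.148,0],"spin":0.5,"hand":1}
    - {"linear":[-0.005,0.148,0],"spin":0.5,"hand":1}
    - {"linear":[-0.005,0.148,0],"spin":0.5,"hand":1}
    - {"linear":[-0.005,0.148,0],"spin":0.5,"hand":1}
    - {"linear":[-0.005,0.148,0],"spin":0.5,"hand":1}
    - {"linear":[-0.005,0.148,0],"spin":0.5,"hand":1}

```text
time_s: 13.35
eef_pos: [0.4829, 0.1498, 0.0719]
tool_rot: [0.141, 0.99, -0.001, 0.0]
ft_force: [-2.0, -4.3, 6.7]
opening: 0.019
grip_force: 40.4
```

```bash
python3 tt.py
```

```text
r 0.0848 theta 0.935 toolyaw-radial -0.016 F tool [ 0.7 -4.7 -6.6]
t 13.35 p [0.4829 0.1498 0.0719] yaw 2.859 q [ 0.14  0.29 -0.37  0.91 -0.    0.42] F [-2.  -4.3  6.7] M [-0.85  0.35 -0.36] op 0.018999122760766162 g 40.447940826416016
```

Request:
servo_tool:
  series:
    - {"linear":[-0.005,0.148,0],"spin":0.5,"hand":1}
    - {"linear":[-0.005,0.148,0],"spin":0.5,"hand":1}
    - {"linear":[-0.005,0.148,0],"spin":0.5,"hand":1}
    - {"linear":[-0.005,0.148,0],"spin":0.5,"hand":1}
    - {"linear":[-0.005,0.148,0],"spin":0.5,"hand":1}
    - {"linear":[-0.005,0.148,0],"spin":0.5,"hand":1}
    - {"linear":[-0.005,0.148,0],"spin":0.5,"hand":1}
    - {"linear":[-0.005,0.148,0],"spin":0.5,"hand":1}
    - {"linear":[-0.005,0.148,0],"spin":0.5,"hand":1}
    - {"linear":[-0.005,0.148,0],"spin":0.5,"hand":1}

```text
time_s: 14.35
eef_pos: [0.5175, 0.1962, 0.0719]
tool_rot: [0.471, 0.882, -0.001, 0.001]
ft_force: [-6.2, -14.2, 10.8]
opening: 0.019
grip_force: 40.9
```

Request:
servo_tool:
  series:
    - {"linear":[-0.005,0.148,0],"spin":0.5,"hand":1}
    - {"linear":[-0.005,0.148,0],"spin":0.5,"hand":1}
    - {"linear":[0,0,0],"spin":0,"hand":1}
    - {"linear":[0,0,0],"spin":0,"hand":1}

```text
time_s: 14.75
eef_pos: [0.5291, 0.2025, 0.072]
tool_rot: [0.53, 0.848, 0.0, 0.002]
ft_force: [5.5, -7.2, 2.8]
opening: 0.0189
grip_force: 40.1
```

```bash
python3 tt.py
```

```text
r 0.0831 theta 0.075 toolyaw-radial 0.009 F tool [-8.9  1.8 -2.8]
t 14.75 p [0.5291 0.2025 0.072 ] yaw 2.024 q [ 0.22  0.38 -0.23  0.96 -0.    1.34] F [ 5.5 -7.2  2.8] M [-1.16 -0.8  -0.22] op 0.018895590447702556 g 40.113394260406494
```

Request:
servo_tool:
  series:
    - {"linear":[-0.03,0.08,0],"spin":0.3,"hand":1}
    - {"linear":[-0.02,0.08,0],"spin":0.3,"hand":1}
    - {"linear":[0,0,0],"spin":0,"hand":1}
    - {"linear":[0,0,0],"spin":0,"hand":1}
    - {"linear":[0,0,0],"spin":0,"hand":1}

```text
time_s: 15.25
eef_pos: [0.5341, 0.2045, 0.072]
tool_rot: [0.565, 0.825, 0.0, 0.0]
ft_force: [-2.6, -1.5, 6.3]
opening: 0.0193
grip_force: 40.4
```

```bash
python3 tt.py
```

```text
r 0.083 theta 0.009 toolyaw-radial -0.007 F tool [-0.5 -2.9 -6.3]
t 15.25 p [0.5341 0.2045 0.072 ] yaw 1.942 q [ 0.22  0.39 -0.21  0.97  0.    1.42] F [-2.6 -1.5  6.3] M [-0.05  0.4   0.13] op 0.019319693492448015 g 40.42790651321411
```

Theta is about 0.01. I'll release, rise, back off and check.

Request:
servo_tool:
  series:
    - {"linear":[0,0,0],"spin":0,"hand":0.4}
    - {"linear":[0,0,0],"spin":0,"hand":0.1}
    - {"linear":[0,0,0],"spin":0,"hand":0}
    - {"linear":[0,0,0],"spin":0,"hand":0}
    - {"linear":[0,0,-0.4],"spin":0,"hand":0}
    - {"linear":[0,0,-0.7],"spin":0,"hand":0}
    - {"linear":[0,0,-0.9],"spin":0,"hand":0}
    - {"linear":[0,0,-0.9],"spin":0,"hand":0}
    - {"linear":[0,0,-0.9],"spin":0,"hand":0}
    - {"linear":[0,0,-0.5],"spin":0,"hand":0}

```text
time_s: 16.25
eef_pos: [0.5344, 0.2045, 0.2464]
tool_rot: [0.565, 0.825, 0.001, 0.001]
ft_force: [1.0, 0.3, -0.4]
opening: 0.0428
grip_force: 0.0
```

Request:
servo_tool:
  series:
    - {"linear":[0.3,0,-0.6],"spin":0,"hand":0}
    - {"linear":[0.1,-0.9,0],"spin":0,"hand":0}
    - {"linear":[0.1,-0.9,0],"spin":0,"hand":0}
    - {"linear":[0.1,-0.9,0],"spin":0,"hand":0}
    - {"linear":[0.1,-0.9,0],"spin":0,"hand":0}
    - {"linear":[0.1,-0.5,0],"spin":0,"hand":0}
    - {"linear":[0,0,0],"spin":0,"hand":0}
    - {"linear":[0,0,0],"spin":0,"hand":0}

```text
time_s: 17.05
eef_pos: [0.3696, 0.1749, 0.2677]
tool_rot: [0.565, 0.825, 0.001, 0.001]
ft_force: [0.3, -0.0, 0.5]
opening: 0.0428
grip_force: 0.0
```

Run:
```python
from h import *
st()
b=save('scene','pics/s3.png'); a=save('top','pics/t3.png')
o=[cv2.resize(x[:,:,::-1],None,fx=4,fy=4,interpolation=cv2.INTER_CUBIC)[:, :] for x in(a[115:245,145:245+55],b[175:305,185:285])]
r=lambda x:x[:520]
cv2.imwrite('pics/k3.png',np.hstack([r(o[1]),r(o[0])[:, 200:600]]))
```

```text
t 17.05 p [0.3696 0.1749 0.2677] yaw 1.942 q [ 0.24  0.01 -0.19  1.38 -0.    1.44] F [ 0.3 -0.   0.5] M [ 0.   -0.01 -0.02] op 0.04280961054878806 g 0.0
```

View pics/k3.png

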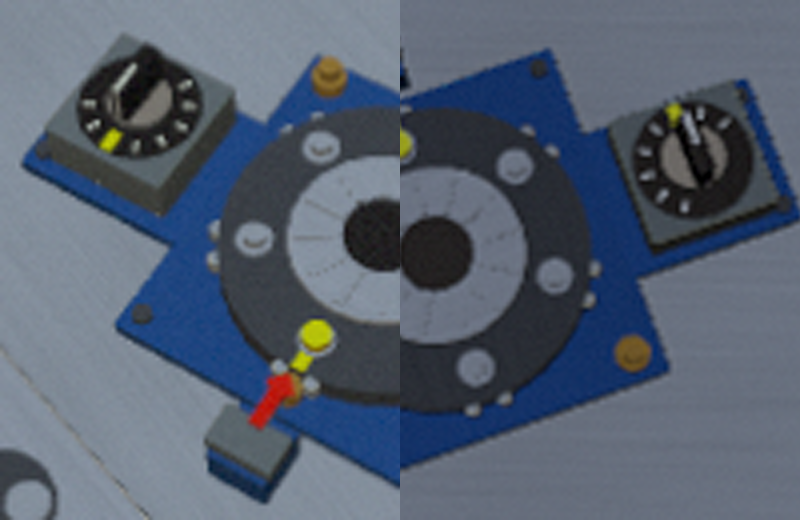

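The yellow bolt is at the pointer (crop (316,335)→(285,385)), with the roller seated between its dowels. I'll check the knob line angle numerically.

Run:
```python
from h import *
T=lambda u,v:((u-200+.5)/4-.5+145,(v+.5)/4-.5+115)
S=lambda u,v:((u+.5)/4-.5+185,(v+.5)/4-.5+175)
f=lambda n,a,b:np.arctan2(*(at(n,*a,.107)-at(n,*b,.107))[[1,0]])-.369
print(f('top',T(683,108),T(697,143)), 'bar',f('top',T(684,122),T(706,178)))
print(f('scene',S(118,112),S(137,70)),f('scene',S(114,90),S(136,66)))
# white line centroid fit in top picture
im=cv2.imread('pics/s3.png').astype(int)
ys,xs=np.mgrid[190:204,211:222]; m=im[190:204,211:222].min(2); print(m)
im=cv2.imread('pics/t3.png').astype(int); print(im[138:162,260:276].min(2)) 
print(proj('top',[.6362,-.0595,.107]),proj('scene',[.6362,-.0595,.107]))
```

```text
0.005624130144577966 bar 0.00028829449656375683
0.24359631411884175 -0.057202079976231446
[[ 86  72  54  42  38  27  39  54  28  24  28]
 [ 55  43  26  33  30  25  91 149  56  27  20]
 [ 21  29  27  30  35  92 159 129  42  26  22]
 [ 32  27  26  26  66 134 144  67  25  21  22]
 [ 33  26  32  62 136 164  84  25  18  18  12]
 [ 29  28  49 113 166 115  29  19  17  16  16]
 [ 30  49 110 161 126  48  25  20  10  17  15]
 [ 32  62 107 132  62  32  10  10  11  14  10]
 [ 49  61  75  86  14  16  14  12  16  18  23]
 [ 67  75  58  65  25  14  11  14  11  20  35]
 [ 67  98  54  74  24  13  11  10  10  40  81]
 [ 60 102  47  86  27  10  14  10  25  71 104]
 [ 49  93  53  87  43  22  11  33  67 101 110]
 [ 40  59  57  75  48  13  21  54 105 110 109]]
[[104 106 105  99  95 102  83  66  75  64  66  67  67  67  69  67]
 [102  96  99  84  63  83  75  62  66  64  66  68  71  69  70  69]
 [ 91  71  88  97  75  50  49  43  41  44  49  55  61  65  68  70]
 [ 76  66  49  41  21  24  14  18  21  50  59  29  26  40  57  66]
 [ 37  41  24  27  26  44  50  41  12  88 108  44  22  21  29  40]
 [ 24  27  24  3
[... 613 characters left out ...]
  0  18  31  26  21  34  74  99  97  90]
 [ 71 105 100  98 101  83  11  10  27  27  22  17  60  93  98  96]
 [ 65 103 100 100 100  91  54   0  17  29  26  23  29  71 100  93]
 [ 66 103  99 101 100 104  84  14  21  28  27  24  13  58  95  95]
 [ 62  99 104 100 100 101  87  33   4  24  31  23  20  35  77  93]
 [ 38  78 104  98 101 102  92  54   0  14  28  26  10  49  88  78]
 [ 19  60  94 103 100  99 104  83  14   1  17   2   0  51  77  57]
 [ 28  29  64  93 100  99 101  89  46   0   0   0   7  49  60  30]
 [ 28  26  28  56  84  96 102  97  71  22   0  17  34  26  21  27]
 [ 26  22  27  20  28  56  81  90  78  36  14  38  45  25  25  23]]
[268.29506197 149.81077104] [217.88043589 190.49200882]
```

Line and bar measurements put the knob within about 0.06 rad of the mark, so the job is ready to hand in.

```bash
python3 -c "
from workcell import robot
print(robot.job_done())"
```

```text
the job is handed in; nothing more can be done
None
```

I handed the job in at about 17 s of the 48 s limit: the turntable is clicked into its detent with the yellow bolt at the red pointer (about 0.01 rad off before I released the post). The knob's white line is within about 0.06 rad of the yellow mark. I touched only the knob and the crank post and saw no contact with anything loose, though I did not re-measure the loose items; the hand-in gave no verdict.

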